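Cap the spare air outlets and set the bench valve

ROBOT

A 7-joint arm with a two-finger parallel gripper is mounted at the origin on the work surface. World frame = base frame: x ahead of the robot, y to its left, z up, the work surface at z = 0. Lengths are in m, angles in rad, forces in N, time in s.
With the tool pointing down it reaches from about 0.425 to 1.025 m from the base axis. Payload 9.4 kg.
Tool frame: the origin (TCP) lies on the centre line of the jaws, within the pads' length; the fingertips stand env.nose_length ahead of it and the grasp point (between the pads) lies 3 mm ahead of it (env.nose_length is the distance from the TCP to the fingertips, in m); z points along the fingers, y is the line along which they close (so a half turn about z gives the same grasp; the last joint's range is limited). The gripper opens to 85 mm and grips with 20 to 120 N. Pads are 22 mm wide; open, the fingers measure 114 mm over their backs; the gripper's body (76 mm by 85 mm) begins 54 mm behind the grasp point. The pads swing forward as they close: fully open they stand 13 mm farther back than shut.
Start: joints at [-1.193, 0.599, -0.003, 1.599, 0.002, 0.943, -0.08], TCP at [0.318, 0.651, 0.253] pointing down, gripper open.
Joint ranges: [-2.57, 2.57], [-0.35, 1.97], [-1.29, 1.29], [0.11, 2.56], [-1.05, 4.19], [0.11, 1.86], [-2.63, 2.63]. Speed limits (rad/s): [2.22, 2.22, 3.01, 3.01, 3.14, 3.14, 3.14].

INTERFACE

Orientations are given as a unit quaternion [x, y, z, w].
In Python, from bench import readout, vision, env, spotter gives the robot as it stands. The module is installed in compiled form; this text tells all that it offers.
- The arm moves only by the tool drive_tool, never from a script. Its argument "motion" is a list of rows, each a list of 3 entries, a list of its own where there are three numbers: the shift along the tool's x, y, z in mm, then the turn, a rotation vector about the tool's x, y, z in rad, then the finger opening in mm, from 0 to 85.4. A call has 1 to 12 rows; each row shifts and turns the commanded pose from where the row before left it, along the tool's axes as they then stand; what a row does not reach is not made up. A row lasts 1/8 s, in which the tool goes at most 62.5 mm and 10.7 degrees, less where a joint would pass 70% of its speed; a pose out of reach is approached as far as the arm can. A call is refused whole if a number of a shift passes 62.5 or a number of a turn 0.188, either way. A call with a gripper value outside its range is refused whole. The fingers move at their own pace and stop on an object; the grip force is fixed at half the most. Time passes only in rows, so rows that do not move let the fingers close. It gives the time, the measured TCP pose, the force, the opening and the grip force at its end, in the units of the state.
- readout.observe(): the state, without advancing time (a new reading comes with each control period).
- vision.get_image(name): name is "scene" or "top" or "wrist"; returns (picture, depth): 384x512x3 uint8, red, green, blue; 384x512 float32, m along the optical axis (not along the pixel's ray), 0 where there is no reading.
- vision.get_calibration(name): a dict with "K" (3x3 intrinsics, pixels), "dist" ([k1, k2, p1, p2, k3] as OpenCV has them; the pictures are not rectified), "R" (3x3) and "t" (3): a world point X has camera coordinates R X + t; the wrist camera has in their place "T_tool_cam" (4x4, takes a point from camera to tool coordinates, whose origin is the TCP and whose axes are the flange's). Camera axes: x right, y down, z forward; pixel columns grow to the right and rows downward; lengths in m; the calibration is good to about 2 mm. A picture is of the moment at which its call begins: read the wrist's pose just before it. get_calibration takes no time and is no camera call.
- env.close_job(): hands the job in; it is judged then, once.
Trained networks look in the newest picture that a camera, given by its name, has taken for a name from the list of things; names that differ only in an ending like _2 or _b are one class to them, and where a whole thing is asked for, a point or a joint stands for the part that bears it (a point fixed in the world has none). Each returns a list of dicts, best first, with "confidence" (0 to 1); they miss things now and then, are a little off and sometimes report something else, mostly with a low value. They report only what shows in the picture. A call takes as long as a camera call. They do not tell look-alikes from the thing itself.
- spotter.recognise(camera, target): "position" ([x, y, z] in m, in the coordinates of the camera as it stood for that picture, good to about 4 mm: the middle of the surface that is visible of it).
- spotter.tip_of(camera, target): "position" ([x, y, z] in m, in the coordinates of the camera as it stood for that picture, good to about 4 mm: a listed point, or the origin of a listed thing).
The state is a dict: "t": time; "joint_positions": joint angles; "qvel": joint speeds; "tau": joint torques, N m; "ee_pos": TCP position; "tool_rot": TCP orientation; "wrist_force": force on the tool from outside, world axes, zero at the start; "ft_torque": the same for the moment, N m; "finger_gap": finger opening in m; "grasp_force": force on a finger pad.
Only numpy, scipy, OpenCV 4.12 (cv2) and the standard library are available. Lean on these libraries where they do the work, as an engineer would, in place of code of your own. Each camera call takes 0.05 s, during which the arm holds its last target. There are 200 camera calls.

TASK

On the bench's air manifold, first cover each of the two open outlets with the loose cap of its own colour, pushed fully down, and let go of the caps. Then take the black crank handle of the red valve wheel, close the valve clockwise to its stop, and back it off exactly two full turns. Finish still gripping the handle there, keeping the valve at that setting, and leave the sample pot, the slide box and the marker where they are.

Things in the scene. Friction and masses are not known exactly. Their poses are not given: they have to be found in the camera images.
- cap_blue_mid (a point): loose blue plastic cap standing mouth down on the bench: outside diameter 30, height 32, blind bore 22 wide and 26 deep from below, about 40 g. Point at its centre, half-way up (16 above its lower rim); z up along its axis.
- cap_yellow_mid (a point): loose yellow plastic cap standing mouth down on the bench: outside diameter 30, height 32, blind bore 22 wide and 26 deep from below, about 40 g. Point at its centre, half-way up (16 above its lower rim); z up along its axis.
- outlet_blue (a point): open blue outlet on the manifold: centre of the top of its blue collar (42 wide; 45 above the bench, 5 above the 60 wide block). A steel stub, 18 in diameter, rises 24 from it. A cap goes over the stub until its rim rests on the collar (cap centre 16 above this point). z up, y along the row of outlets and valve. Between yellow outlet (80 away) and valve (150).
- outlet_yellow (a point): open yellow outlet on the manifold: centre of the top of its yellow collar (42 wide; 45 above the bench, 5 above the 60 wide block). A steel stub, 18 in diameter, rises 24 from it. A cap goes over the stub until its rim rests on the collar (cap centre 16 above this point). z up, y along the row of outlets and valve. At the manifold's end.
- wheel_centre (a point): centre of the red three-spoked valve wheel (108 across, rim 12 thick, level, turning about the vertical) at the height of the rim's middle, 95 above the bench; fixed on the manifold, beyond the blue outlet along the manifold's +y.
- crank_mid (a point): middle of the upright black crank handle on the wheel's rim, 45 from its axis: round, 22 in diameter, 45 high, spinning freely on its pin, so it can be led round with the fingers' direction unchanged. Its foot is 9 and its top 54 above the height of wheel_centre; this point is 31.5 above it.
- valve (a joint): turning of the valve wheel, rad: 0 is shut at a hard stop; grows as it is opened (counter-clockwise from above), one turn = 6.283, open end at 22. Starts 0.3 to 0.9 turns open. Turning takes about 2 N at the handle; it stays where left. The handle's direction when shut varies with the manifold's placing.
- sample_pot: bystander: small round pot with a violet lid, 44 in diameter, 35 high; origin at its underside.
- slide_box: bystander: white slide box with a green lid, 102 x 82 x 34; origin at its underside.
- marker: bystander: white marker pen with a red cap, 140 long, 14 thick, lying along its x; origin at its underside near the middle.
- crank: the crank handle itself (see crank_mid); origin at its foot, 22.5 below crank_mid.
Mind the look-alikes: they are no part of the job. Of the things shaped like the part that bears cap_blue_mid, the blue one is meant.

How it is judged:
By the outcome, as a careful person would: the job done as asked, in the order asked, and still so for the second after the job is handed in, while the arm keeps its last pose, push and grip.
It also fails if it takes over 72 s, if anything falls off the work surface, if the arm or the gripper's body presses on something with over 40 N, if the wrist force passes 120 N, or if a joint passes its speed limit or range.

## Working session

There is one attempt and no reset: what is moved stays moved. The work goes in short steps, Python scripts to look and compute and a tool call to move; the robot and the scene stay as the last step left them, time stands still between calls to the robot, and variables do not carry over. Pictures are saved under pics/ and viewed, at most 10 in all, crops included, and the job is handed in when it is done.

Besides the shell and the picture viewer there is one more tool, called after ">>>" in YAML: its name, and indented under it one key for each argument. drive_tool: Moves the arm, as the interface text tells. Its arguments: {"type":"object","properties":{"motion":{"type":"array"}},"required":["motion"]}

```bash
mkdir -p pics
cat > h.py <<'E'
import numpy as np, cv2
from bench import readout, vision, env, spotter
from scipy.spatial.transform import Rotation as Ro
def cam2w(cam):
    c=vision.get_calibration(cam)
    if cam=="wrist":
        s=readout.observe(); T=np.eye(4); T[:3,:3]=Ro.from_quat(s["tool_rot"]).as_matrix(); T[:3,3]=s["ee_pos"]
        return T@np.array(c["T_tool_cam"])
    T=np.eye(4); R=np.array(c["R"]); T[:3,:3]=R.T; T[:3,3]=-R.T@np.array(c["t"]); return T
def snap(cam,fn=None):
    T=cam2w(cam); p,d=vision.get_image(cam)
    if fn: cv2.imwrite("pics/"+fn,p[:,:,::-1])
    return p,d,T
def w(T,p): return (T[:3,:3]@np.array(p)+T[:3,3]).round(4)
def px(cam,d,T,u,v):
    c=vision.get_calibration(cam);q=cv2.undistortPoints(np.array([[[u,v]]],float),np.array(c["K"]),np.array(c["dist"]))[0,0]
    z=d[int(v),int(u)]; return w(T,[q[0]*z,q[1]*z,z])
def find(cam,T,names,f="tip_of"):
    for n in names:
        for r in getattr(spotter,f)(cam,n)[:3]: print(cam,n,round(r["confidence"],2),w(T,r["position"]))
E
python3 - <<'E'
from h import *
print(env.nose_length, readout.observe())
N=["cap_blue_mid","cap_yellow_mid","outlet_blue","outlet_yellow","wheel_centre","crank_mid","sample_pot","slide_box","marker"]
a=[]
for c in["top","scene"]:
    p,d,T=snap(c); a.append(p); find(c,T,N)
    np.savez(f"{c}.npz",p=p,d=d,T=T); cv2.imwrite(f"pics/{c}.png",p[:,:,::-1])
E
```

```text
0.022 {'t': 0.0, 'joint_positions': array([-1.19270285,  0.60012358, -0.0025557 ,  1.6001499 ,  0.00179993,
        0.94287429, -0.07979424]), 'qvel': array([ 5.86174877e-04,  6.63746955e-04,  3.28341844e-04,  2.38689739e-05,
       -4.94033746e-04, -1.13802938e-04,  1.30540337e-03]), 'tau': array([-5.52309848e-04, -7.76425266e+01,  1.56487450e+00, -2.58009160e+01,
        1.24131812e-02,  9.03982669e-03, -3.69281634e-05]), 'ee_pos': array([0.31828718, 0.65090554, 0.2524107 ]), 'tool_rot': array([ 2.25405668e-01,  9.74264688e-01, -7.68836911e-04, -1.08405518e-04]), 'wrist_force': array([-0.90333462,  0.60217508, -0.27230224]), 'ft_torque': array([0.0005379 , 0.03107731, 0.01553906]), 'grasp_force': 0.0, 'finger_gap': 0.08544437308588941}
top cap_blue_mid 0.73 [ 0.4735 -0.3224  0.0129]
top cap_blue_mid 0.67 [ 0.4392 -0.2663  0.014 ]
top cap_blue_mid 0.43 [ 0.5245 -0.268   0.0149]
top cap_yellow_mid 0.64 [0.481  0.2638 0.0145]
top outlet_blue 0.87 [ 0.5626 -0.1021  0.0416]
top outlet_blue 0.67 [0.4804 0.2671 0.0178]
top outlet_yellow 0.62 [ 0.5429 -0.1836  0.0428]
top wheel_centre 0.61 [0.5946 0.0484 0.093 ]
top crank_mid 0.44 [0.5558 0.0669 0.1218]
top sample_pot 0.53 [ 0.7288  0.0563 -0.0041]
top slide_box 0.86 [ 0.7239  0.2562 -0.0012]
top slide_box 0.48 [ 0.563  -0.1032  0.0421]
top marker 0.86 [ 0.7329 -0.2353 -0.0012]
scene cap_blue_mid 0.64 [ 0.4404 -0.2578  0.0168]
scene cap_blue_mid 0.5 [ 0.4691 -0.3288  0.0185]
scene cap_blue_mid 0.44 [ 0.5193 -0.2614  0.0163]
scene cap_yellow_mid 0.73 [0.4733 0.2639 0.0166]
scene outlet_blue 0.71 [ 0.5582 -0.103   0.0465]
scene outlet_yellow 0.94 [ 0.5462 -0.1755  0.0506]
scene wheel_centre 0.84 [0.5922 0.0407 0.0939]
scene crank_mid 0.55 [0.551  0.0633 0.1304]
scene sample_pot 0.74 [0.733  0.0535 0.0012]
scene slide_box 0.82 [0.7172 0.2512 0.002 ]
scene marker 0.59 [ 7.338e-01 -2.324e-01  6.000e-04]
```

View pics/top.png

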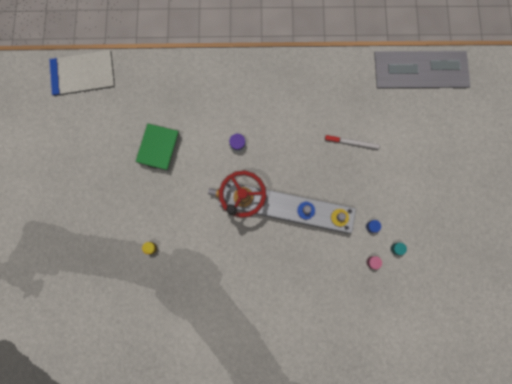

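View pics/scene.png

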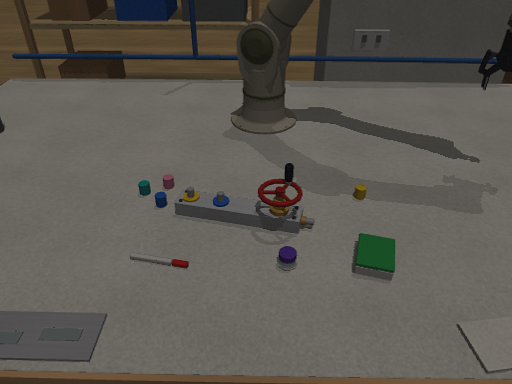

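The top view shows the yellow cap at (149,248) and the true blue cap at (374,227). The look-alikes are teal at (400,249) and pink at (375,263). The yellow outlet is at (341,217), the blue outlet at (306,210), the wheel at (243,194) and the black crank at (231,210). The scene view agrees. I'll move above the yellow cap, turning the jaws across the row.

```bash
cat >> h.py <<'E'
def plan(wps, gap, start=None):
    """wps: list of (x,y,z,yaw_deg of tool y,nrows[,gap]); prints rows for a vertical tool"""
    s=readout.observe(); R=Ro.from_quat(s["tool_rot"]); p=np.array(s["ee_pos"]) if start is None else np.array(start)
    out=[]
    for wp in wps:
        tgt=np.array(wp[:3]); n=wp[4]; g=wp[5] if len(wp)>5 else gap
        a=np.radians(wp[3]); Y=np.array([np.cos(a),np.sin(a),0]); Z=np.array([0,0,-1.]); Rt=Ro.from_matrix(np.c_[np.cross(Y,Z),Y,Z])
        for k in range(n,0,-1):
            sh=np.round(R.inv().apply((tgt-p)/k)*1000,1); rv=np.round((R.inv()*Rt).as_rotvec()/k,3)
            p=p+R.apply(sh/1000); R=R*Ro.from_rotvec(rv); out.append([sh.tolist(),rv.tolist(),g])
    print(len(out),str(out).replace(" ",""))
def yaw():
    return np.degrees(np.arctan2(*Ro.from_quat(readout.observe()["tool_rot"]).as_matrix()[[1,0],1]))
E
python3 - <<'E'
from h import *
print(yaw(), vision.get_calibration("wrist")["T_tool_cam"])
plan([(.477,.264,.20,-12,10)],60)
E
```

```text
63.94415363380226 [[ 7.68489235e-04 -9.63846464e-01 -2.66457134e-01  6.73472725e-02]
 [ 9.99999699e-01  7.70039338e-04  9.86624377e-05 -3.23214039e-04]
 [ 1.10087033e-04 -2.66457129e-01  9.63846765e-01 -1.20201313e-01]
 [ 0.00000000e+00  0.00000000e+00  0.00000000e+00  1.00000000e+00]]
10 [[[-31.3,-27.8,5.3],[0.0,-0.0,0.133],60],[[-34.7,-23.4,5.3],[0.0,-0.0,0.132],60],[[-37.4,-18.7,5.3],[0.0,-0.0,0.133],60],[[-39.6,-13.6,5.3],[0.0,-0.0,0.132],60],[[-41.0,-8.2,5.4],[0.0,-0.0,0.133],60],[[-41.8,-2.7,5.3],[0.0,-0.0,0.132],60],[[-41.8,2.8,5.4],[0.0,-0.0,0.133],60],[[-41.0,8.3,5.3],[0.0,-0.0,0.132],60],[[-39.5,13.7,5.4],[0.0,-0.0,0.133],60],[[-37.4,18.8,5.3],[0.0,-0.0,0.132],60]]
```

>>> drive_tool:
  motion:
    - [[-31.3,-27.8,5.3],[0,0,0.133],60]
    - [[-34.7,-23.4,5.3],[0,0,0.132],60]
    - [[-37.4,-18.7,5.3],[0,0,0.133],60]
    - [[-39.6,-13.6,5.3],[0,0,0.132],60]
    - [[-41.0,-8.2,5.4],[0,0,0.133],60]
    - [[-41.8,-2.7,5.3],[0,0,0.132],60]
    - [[-41.8,2.8,5.4],[0,0,0.133],60]
    - [[-41.0,8.3,5.3],[0,0,0.132],60]
    - [[-39.5,13.7,5.4],[0,0,0.133],60]
    - [[-37.4,18.8,5.3],[0,0,0.132],60]
    - [[0,0,0],[0,0,0],60]

```text
t: 2.38
ee_pos: [0.4782, 0.2607, 0.2]
tool_rot: [0.779, 0.627, -0.0, 0.001]
wrist_force: [0.7, 0.8, 0.8]
finger_gap: 0.06
grasp_force: 0.0
```

Run:
```python
from h import *
s=readout.observe(); print(s["t"],s["ee_pos"],yaw(),s["finger_gap"],s["joint_positions"].round(2))
p,d,T=snap("wrist","w1.png"); find("wrist",T,["cap_yellow_mid"])
hsv=cv2.cvtColor(p,cv2.COLOR_RGB2HSV); m=cv2.inRange(hsv,(15,120,60),(35,255,255))
n,l,st,ce=cv2.connectedComponentsWithStats(m); print(st[1:][st[1:,4]>50])
np.save("w1d.npy",d)
ys,xs=np.where((m>0)&(d>0)); P=np.array([px("wrist",d,T,u,v) for u,v in zip(xs[::5],ys[::5])])
t=P[abs(P[:,2]-np.percentile(P[:,2],95))<.004]; print(len(t),t.min(0),t.max(0),t.mean(0),cv2.minEnclosingCircle((t[:,:2]*1000).astype(np.float32)))
```

```text
2.375 [0.4781939  0.26071831 0.20004394] -12.336961385598489 0.06001424117918773 [-0.85  0.48  0.34  2.08 -0.26  0.63 -0.54]
wrist cap_yellow_mid 0.69 [0.4764 0.2642 0.0155]
[[235 156  32  34 846]
 [381 343  19  15 156]
 [398 363  16  11  99]]
24 [0.5792 0.0376 0.0746] [0.5907 0.0563 0.0779] [0.5845875  0.04890417 0.07630417] ((584.39501953125, 46.77766799926758), 9.56528091430664)
```

View pics/w1.png

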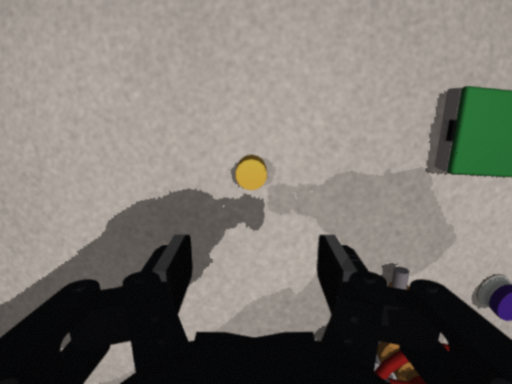

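The wrist view shows the yellow cap at (251,172). The slide box is at upper right, and the wheel and pot at lower right. I'll compute the cap top from this frame's depth.

```bash
cat >> h.py <<'E'
def top_of(cam,p,d,T,lo,hi,z0,z1,near=None,rad=.05):
    """circle around coloured pixels within a height band"""
    c=vision.get_calibration(cam); hsv=cv2.cvtColor(p,cv2.COLOR_RGB2HSV); m=cv2.inRange(hsv,lo,hi)
    ys,xs=np.where((m>0)&(d>0)); q=cv2.undistortPoints(np.c_[xs,ys].astype(float)[:,None],np.array(c["K"]),np.array(c["dist"]))[:,0]
    z=d[ys,xs]; P=np.c_[q*z[:,None],z]@T[:3,:3].T+T[:3,3]
    P=P[(P[:,2]>z0)&(P[:,2]<z1)]
    if near is not None: P=P[np.hypot(*(P[:,:2]-near).T)<rad]
    if len(P)<10: print("few",len(P)); return P
    (c0,r)=cv2.minEnclosingCircle((P[:,:2]*1000).astype(np.float32))
    print(len(P),"circle",np.round(c0,1),round(r,1),"bbox mid",((P.min(0)+P.max(0))/2*1000).round(1),"ext",((P.max(0)-P.min(0))*1000).round(1),"z med",np.median(P[:,2]).round(4))
    return P
E
python3 - <<'E'
from h import *
T=cam2w("wrist"); p=cv2.imread("pics/w1.png")[:,:,::-1].copy(); d=np.load("w1d.npy")
top_of("wrist",p,d,T,(15,120,60),(35,255,255),.026,.04,(.477,.264))
plan([(.4765,.264,.10,-12,3),(.4765,.264,.028,-12,3),(.4765,.264,.028,-12,6,0)],60)
E
```

```text
775 circle [475.4 270.2] 14.7 bbox mid [475.3 270.1  30. ] ext [28.8 29.1  7.4] z med 0.0316
12 [[[-0.1,-0.2,33.4],[0.0,-0.0,0.0],60],[[-0.2,-0.2,33.4],[0.0,-0.0,0.0],60],[[-0.1,-0.2,33.3],[0.0,-0.0,0.001],60],[[-0.0,-0.0,24.0],[0.0,-0.0,-0.0],60],[[-0.0,-0.0,24.0],[0.0,-0.0,-0.0],60],[[-0.0,-0.0,24.0],[0.0,-0.0,-0.0],60],[[-0.0,-0.0,0.0],[0.0,-0.0,-0.0],0],[[-0.0,-0.0,0.0],[0.0,-0.0,-0.0],0],[[-0.0,-0.0,0.0],[0.0,-0.0,-0.0],0],[[-0.0,-0.0,0.0],[0.0,-0.0,-0.0],0],[[-0.0,-0.0,0.0],[0.0,-0.0,-0.0],0],[[-0.0,-0.0,0.0],[0.0,-0.0,-0.0],0]]
```

Run:
```python
from h import *
p,d,T=snap("wrist"); print(readout.observe()["ee_pos"]); find("wrist",T,["cap_yellow_mid"])
top_of("wrist",p,d,T,(15,120,60),(35,255,255),.026,.04,(.477,.264))
print(readout.observe()["ee_pos"],yaw(),Ro.from_quat(readout.observe()["tool_rot"]).as_matrix()[:,2])
```

```text
[0.47685237 0.26496739 0.20009704]
wrist cap_yellow_mid 0.68 [0.4739 0.2664 0.0128]
770 circle [476.6 266.3] 14.9 bbox mid [476.4 266.2  30.1] ext [28.7 29.3  7.6] z med 0.0314
[0.47674193 0.26529526 0.20008532] -11.82895051556106 [ 9.70745643e-05  7.27397997e-04 -9.99999731e-01]
```

>>> drive_tool:
  motion:
    - [[1.0,0,40],[0,0,0],60]
    - [[0.5,0,45],[0,0,0],60]
    - [[0,0,45],[0,0,0],60]
    - [[0,0,26],[0,0,0],60]
    - [[0,0,15],[0,0,0],60]
    - [[0,0,0],[0,0,0],60]
    - [[0,0,0],[0,0,0],0]
    - [[0,0,0],[0,0,0],0]
    - [[0,0,0],[0,0,0],0]
    - [[0,0,0],[0,0,0],0]

```text
t: 3.82
ee_pos: [0.4779, 0.2659, 0.0304]
tool_rot: [0.777, 0.63, 0.001, 0.0]
wrist_force: [-1.3, -1.2, 5.4]
finger_gap: 0.0285
grasp_force: 58.8
```

Run:
```python
from h import *
s=readout.observe();print(s["ee_pos"],s["finger_gap"],s["grasp_force"],s["wrist_force"],yaw())
# travel: lift, over to beyond the outlets, looking from y offset so row is seen
plan([(.4765,.2655,.15,-12,3),(.53,.04,.24,-12,5),(.52,-.17,.24,-12,4)],0)
```

```text
[0.47786313 0.26594413 0.03039529] 0.02846392595826478 58.75872943550348 [-1.31695566 -1.19318582  5.41656277] -11.967826734367224
12 [[[-0.2,-0.4,-39.9],[0.0,-0.001,0.0],0],[[-0.2,-0.3,-39.9],[0.001,-0.0,0.0],0],[[-0.2,-0.4,-39.8],[0.0,-0.001,0.001],0],[[-41.9,19.9,-18.0],[0.0,0.0,-0.0],0],[[-41.9,19.9,-18.0],[0.0,0.0,-0.0],0],[[-41.9,19.8,-18.0],[0.0,0.0,-0.0],0],[[-41.9,19.9,-17.9],[0.0,0.0,-0.0],0],[[-41.8,19.8,-18.0],[0.0,0.0,-0.0],0],[[-51.9,8.5,0.0],[0.0,0.0,-0.0],0],[[-51.9,8.5,0.0],[0.0,0.0,-0.0],0],[[-51.9,8.5,0.0],[0.0,0.0,-0.0],0],[[-51.8,8.5,0.1],[0.0,0.0,-0.0],0]]
```

>>> drive_tool:
  motion:
    - [[0,0,-40],[0,0,0],0]
    - [[0,0,-40],[0,0,0],0]
    - [[0,0,-40],[0,0,0],0]
    - [[-42,20,-18],[0,0,0],0]
    - [[-42,20,-18],[0,0,0],0]
    - [[-42,20,-18],[0,0,0],0]
    - [[-42,20,-18],[0,0,0],0]
    - [[-42,20,-18],[0,0,0],0]
    - [[-52,14,0],[0,0,0],0]
    - [[-52,14,0],[0,0,0],0]
    - [[-52,15,0],[0,0,0],0]
    - [[-56,15,0],[0,0,0],0]

```text
t: 5.32
ee_pos: [0.5444, -0.1815, 0.2401]
tool_rot: [0.777, 0.63, 0.001, 0.0]
wrist_force: [1.0, 0.0, 0.2]
finger_gap: 0.0285
grasp_force: 59.3
```

>>> drive_tool:
  motion:
    - [[0,0,0],[0,0,0],0]
    - [[0,0,0],[0,0,0],0]
    - [[0,0,0],[0,0,0],0]
    - [[0,0,0],[0,0,0],0]

```text
t: 5.82
ee_pos: [0.5446, -0.1787, 0.2391]
tool_rot: [0.776, 0.63, 0.0, -0.0]
wrist_force: [0.7, -0.1, 0.2]
finger_gap: 0.0285
grasp_force: 59.3
```

Run:
```python
from h import *
p,d,T=snap("wrist","w2.png"); np.savez("w2.npz",p=p,d=d,T=T); s=readout.observe(); print(s["t"],s["ee_pos"],s["finger_gap"],s["grasp_force"],yaw())
find("wrist",T,["outlet_yellow","outlet_blue","wheel_centre","crank_mid","cap_blue_mid"])
Y=((15,100,60),(38,255,255)); B=((105,120,40),(125,255,255))
print("yellow collar");top_of("wrist",p,d,T,*Y,.038,.055)
print("blue collar");top_of("wrist",p,d,T,*B,.038,.055)
print("stubs"); top_of("wrist",p,d,T,(0,0,0),(255,90,255),.062,.08,(.545,-.18),.03); top_of("wrist",p,d,T,(0,0,0),(255,90,255),.062,.08,(.56,-.1025),.03)
print("held cap");P=top_of("wrist",p,d,T,*Y,.1,.3)
print(readout.observe()["ee_pos"])
```

```text
5.875 [ 0.54457203 -0.17891778  0.23909767] 0.028405289383476265 59.33013875037432 -11.862394577787528
wrist outlet_yellow 0.93 [ 0.5396 -0.1841  0.0416]
wrist outlet_blue 0.76 [ 0.5617 -0.1044  0.0429]
wrist cap_blue_mid 0.98 [ 0.4415 -0.2635  0.0123]
wrist cap_blue_mid 0.64 [ 0.4708 -0.3163  0.0174]
yellow collar
994 circle [ 543.3 -183.5] 21.8 bbox mid [ 542.8 -183.2   45.5] ext [42.1 43.2 14.6] z med 0.0445
blue collar
1158 circle [ 560.1 -104.7] 20.8 bbox mid [ 560.1 -104.6   43.4] ext [41.4 40.5  8.9] z med 0.0446
stubs
270 circle [ 543.7 -182.2] 8.9 bbox mid [ 543.5 -182.1   66.1] ext [17.  17.1  7.7] z med 0.0683
306 circle [ 560.5 -104.6] 8.7 bbox mid [ 560.6 -104.5   68. ] ext [17.  16.7  5.4] z med 0.0683
held cap
4611 circle [ 545.9 -179.2] 16.2 bbox mid [ 544.8 -178.4  225.6] ext [29.4 30.  33.1] z med 0.24
[ 0.54439318 -0.17993118  0.23899804]
```

View pics/w2.png

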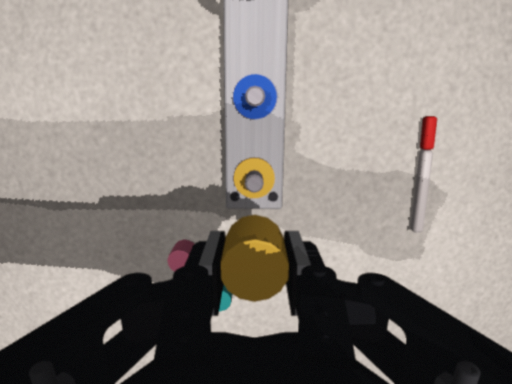

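The wrist view shows the yellow collar at (254,178) and the blue collar at (254,97), with the held yellow cap at (254,255). The spacing of 79.8 mm and the heights check out. I'll descend to just above the stub.

>>> drive_tool:
  motion:
    - [[-2,-0.3,30],[0,0,0],0]
    - [[-2,-0.2,40],[0,0,0],0]
    - [[0,0,40],[0,0,0],0]
    - [[0,0,24],[0,0,0],0]
    - [[0,0,0],[0,0,0],0]
    - [[0,0,0],[0,0,0],0]
    - [[0,0,0],[0,0,0],0]

```text
t: 7.0
ee_pos: [0.5437, -0.1841, 0.1062]
tool_rot: [0.777, 0.63, 0.001, 0.001]
wrist_force: [0.6, 0.0, -0.4]
finger_gap: 0.0281
grasp_force: 59.3
```

Run:
```python
from h import *
for i in range(3):
    p,d,T=snap("wrist",["w3.png",None,None][i]); s=readout.observe(); print(s["ee_pos"],s["wrist_force"])
    top_of("wrist",p,d,T,(15,100,60),(38,255,255),.085,.115)
    top_of("wrist",p,d,T,(15,100,60),(38,255,255),.040,.048)
```

```text
[ 0.5436402  -0.18407519  0.10617641] [ 0.54808901  1.1323321  -0.14510699]
4382 circle [ 543.4 -185.4] 16.6 bbox mid [ 543.1 -183.9   97.1] ext [30.5 29.7 24.1] z med 0.1071
1909 circle [ 543.2 -182.5] 21.4 bbox mid [ 542.9 -178.8   43.9] ext [42.2 34.9  7.7] z med 0.0445
[ 0.54351429 -0.1839907   0.1060007 ] [ 0.36923105 -0.34763576 -0.8887977 ]
4392 circle [ 543.4 -184.3] 17.6 bbox mid [ 542.9 -183.8   97.2] ext [30.9 29.9 24.4] z med 0.1071
1905 circle [ 543.6 -182.4] 21.1 bbox mid [ 543.4 -178.8   44. ] ext [41.3 34.6  7.4] z med 0.0446
[ 0.54343364 -0.18396398  0.10586879] [-0.37735849  0.52670652  0.92177704]
4382 circle [ 543.2 -185.3] 16.7 bbox mid [ 542.9 -183.7   97.1] ext [30.5 29.7 24.3] z med 0.1069
1902 circle [ 542.8 -182.4] 21.5 bbox mid [ 542.8 -178.8   43.6] ext [42.4 34.9  7. ] z med 0.0445
```

View pics/w3.png

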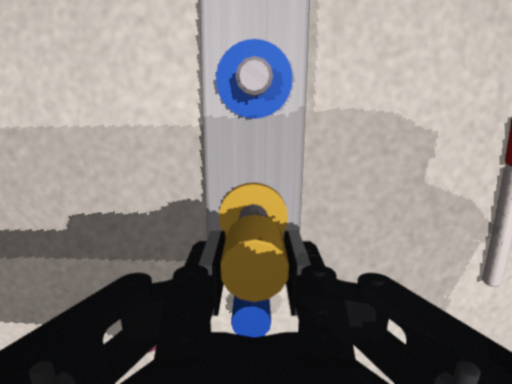

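The cap at (255,255) is over the yellow stub, with its collar at (253,212). It sits about 1.3 mm too far toward −y, so I'll correct that and push down.

>>> drive_tool:
  motion:
    - [[1.2,0,2],[0,0,0],0]
    - [[0,0,6],[0,0,0],0]
    - [[0,0,7],[0,0,0],0]
    - [[0,0,7],[0,0,0],0]
    - [[0,0,5],[0,0,0],0]
    - [[0,0,0],[0,0,0],0]

```text
t: 7.9
ee_pos: [0.543, -0.1828, 0.0774]
tool_rot: [0.777, 0.629, -0.0, -0.0]
wrist_force: [-0.7, -0.3, -0.8]
finger_gap: 0.0283
grasp_force: 59.3
```

>>> drive_tool:
  motion:
    - [[0,0,2],[0,0,0],0]
    - [[0,0,1.5],[0,0,0],0]
    - [[0,0,1],[0,0,0],0]
    - [[0,0,0],[0,0,0],0]

```text
t: 8.4
ee_pos: [0.5434, -0.1829, 0.0753]
tool_rot: [0.777, 0.629, 0.001, 0.0]
wrist_force: [-4.7, 1.8, 22.1]
finger_gap: 0.0283
grasp_force: 61.6
```

>>> drive_tool:
  motion:
    - [[0,0,-2],[0,0,0],0]
    - [[0,0,0],[0,0,0],60]
    - [[0,0,0],[0,0,0],60]
    - [[0,0,0],[0,0,0],60]
    - [[0,0,-30],[0,0,0],60]
    - [[0,0,-50],[0,0,0],60]
    - [[-40,-2,-40],[0,0,0],60]
    - [[-44.6,-1.4,0],[0,0,0],60]
    - [[0,0,0],[0,0,0],60]
    - [[0,0,0],[0,0,0],60]
    - [[0,0,0],[0,0,0],60]

```text
t: 9.78
ee_pos: [0.5227, -0.2635, 0.195]
tool_rot: [0.776, 0.63, -0.0, -0.001]
wrist_force: [1.3, -0.3, 0.3]
finger_gap: 0.06
grasp_force: 0.0
```

Run:
```python
from h import *
p,d,T=snap("wrist","w4.png"); s=readout.observe(); print(s["t"],s["ee_pos"],yaw(),s["finger_gap"])
B=((105,120,40),(125,255,255))
top_of("wrist",p,d,T,*B,.022,.038,(.522,-.265)); top_of("wrist",p,d,T,(15,100,60),(38,255,255),.07,.085,(.543,-.183))
top_of("wrist",p,d,T,*B,.040,.048)
find("wrist",T,["cap_blue_mid"])
```

```text
9.825 [ 0.52270706 -0.26354924  0.19500686] -11.872214985594624 0.059890591610239206
790 circle [ 523.7 -266.5] 14.7 bbox mid [ 523.5 -266.5   28.1] ext [28.3 29.3 11.9] z med 0.0313
1342 circle [ 543.7 -183.2] 14.8 bbox mid [ 543.2 -183.1   74.6] ext [28.7 29.3  8.9] z med 0.0766
249 circle [ 557.1 -119. ] 14.6 bbox mid [ 557.1 -120.9   43.7] ext [28.5  9.8  5.9] z med 0.0444
wrist cap_blue_mid 0.92 [ 0.5248 -0.2691  0.015 ]
wrist cap_blue_mid 0.91 [ 0.4729 -0.3171  0.0179]
wrist cap_blue_mid 0.61 [ 0.4403 -0.2635  0.0153]
```

View pics/w4.png

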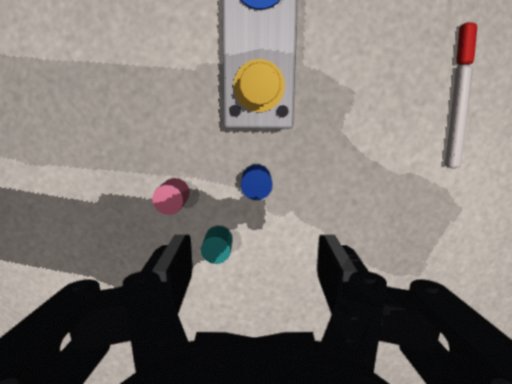

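The yellow cap is seated at (259,84) with its top at 76.6 mm. The blue cap is at (257,182), with pink at (170,197) and teal at (217,245) clear of the jaws. Next I'll grasp blue and carry it.

>>> drive_tool:
  motion:
    - [[-2.6,1.5,40],[0,0,0],60]
    - [[0,0,45],[0,0,0],60]
    - [[0,0,40],[0,0,0],60]
    - [[0,0,25],[0,0,0],60]
    - [[0,0,15],[0,0,0],60]
    - [[0,0,0],[0,0,0],60]
    - [[0,0,0],[0,0,0],0]
    - [[0,0,0],[0,0,0],0]
    - [[0,0,0],[0,0,0],0]
    - [[0,0,0],[0,0,0],0]

```text
t: 11.12
ee_pos: [0.524, -0.2679, 0.0319]
tool_rot: [0.777, 0.63, 0.001, 0.001]
wrist_force: [-0.7, 0.3, 6.2]
finger_gap: 0.0284
grasp_force: 58.9
```

>>> drive_tool:
  motion:
    - [[0,0,-40],[0,0,0],0]
    - [[0,0,-50],[0,0,0],0]
    - [[0,0,-20],[0,0,0],0]
    - [[45,0.6,0],[0,0,0],0]
    - [[50,0.5,0],[0,0,0],0]
    - [[47.3,0.5,0],[0,0,0],0]
    - [[25,0,0],[0,0,0],0]
    - [[0,0,20],[0,0,0],0]
    - [[0,0,15],[0,0,0],0]
    - [[0,0,0],[0,0,0],0]
    - [[0,0,0],[0,0,0],0]
    - [[0,0,0],[0,0,0],0]

```text
t: 12.62
ee_pos: [0.5598, -0.1048, 0.106]
tool_rot: [0.777, 0.629, 0.0, 0.0]
wrist_force: [0.4, 0.2, -0.1]
finger_gap: 0.0286
grasp_force: 59.3
```

Run:
```python
from h import *
B=((100,90,20),(128,255,255))
for i in range(3):
    p,d,T=snap("wrist","w5.png"); s=readout.observe(); print(s["t"],s["ee_pos"],s["wrist_force"])
    top_of("wrist",p,d,T,*B,.085,.115)
    top_of("wrist",p,d,T,*B,.040,.048,(.56,-.1046),.03)
```

```text
12.675 [ 0.55982163 -0.10471503  0.10600756] [0.27942189 0.38929292 0.05369238]
4334 circle [ 560.3 -104.5] 17.8 bbox mid [ 560.3 -103.7   97.4] ext [32.6 29.6 24.6] z med 0.1054
1787 circle [ 560.2 -104.3] 21.3 bbox mid [ 560.1 -101.    44. ] ext [42.2 35.9  7.9] z med 0.0445
12.725 [ 0.55976146 -0.10461723  0.10592957] [ 0.7986674  -0.38372075 -0.29160246]
4340 circle [ 560.2 -104.6] 17.9 bbox mid [ 560.2 -103.6   97.2] ext [32.8 29.4 24.4] z med 0.1054
1779 circle [ 560.4 -104.2] 21.3 bbox mid [ 560.1 -101.2   43.8] ext [42.  35.6  7.4] z med 0.0445
12.775 [ 0.55974578 -0.10453201  0.10586829] [-0.19450837 -0.19666404 -0.45569135]
4331 circle [ 560.2 -104.1] 17.8 bbox mid [ 560.2 -103.5   97.5] ext [32.6 29.9 25.1] z med 0.1054
1772 circle [ 560.7 -104.1] 21.1 bbox mid [ 560.4 -101.2   43.6] ext [41.5 35.8  7. ] z med 0.0445
```

View pics/w5.png

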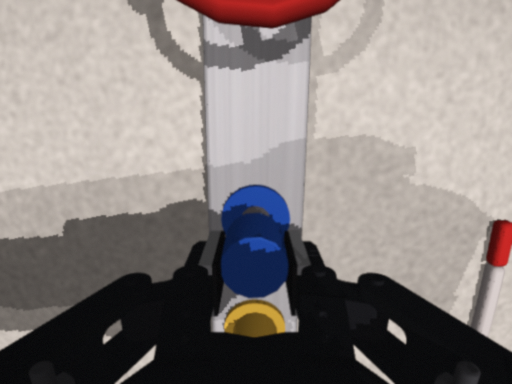

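The blue cap at (255,255) is over the blue collar at (255,215), aligned to within 1 mm.

>>> drive_tool:
  motion:
    - [[-0.6,0,3],[0,0,0],0]
    - [[0,0,6],[0,0,0],0]
    - [[0,0,7],[0,0,0],0]
    - [[0,0,7],[0,0,0],0]
    - [[0,0,4],[0,0,0],0]
    - [[0,0,2],[0,0,0],0]
    - [[0,0,1],[0,0,0],0]
    - [[0,0,0],[0,0,0],0]

```text
t: 13.78
ee_pos: [0.5593, -0.1049, 0.0768]
tool_rot: [0.777, 0.629, 0.0, -0.0]
wrist_force: [-4.6, 1.1, 18.4]
finger_gap: 0.0284
grasp_force: 61.2
```

>>> drive_tool:
  motion:
    - [[0,0,-1.5],[0,0,0],0]
    - [[0,0,0],[0,0,0],60]
    - [[0,0,0],[0,0,0],60]
    - [[0,0,0],[0,0,0],60]
    - [[0,0,-40],[0,0,0],60]
    - [[0,0,-60],[0,0,0],60]
    - [[20,0,-60],[0,0,0],60]
    - [[45,1,-34],[0,0,0],60]
    - [[45,1,0],[0,0,0],60]
    - [[28,0,0],[0,0,0],60]
    - [[0,0,0],[0,0,0],60]
    - [[0,0,0],[0,0,0],60]

```text
t: 15.28
ee_pos: [0.5897, 0.0286, 0.2701]
tool_rot: [0.777, 0.629, -0.0, 0.0]
wrist_force: [0.3, -1.3, 0.8]
finger_gap: 0.0598
grasp_force: 0.0
```

Run:
```python
from h import *
p,d,T=snap("wrist","w6.png"); s=readout.observe(); print(s["t"],s["ee_pos"],yaw())
find("wrist",T,["wheel_centre","crank_mid"])
print("blue cap");top_of("wrist",p,d,T,(100,90,20),(128,255,255),.065,.09)
print("rim");top_of("wrist",p,d,T,(0,120,40),(8,255,255),.085,.105); top_of("wrist",p,d,T,(172,120,40),(180,255,255),.085,.105)
print("handle");top_of("wrist",p,d,T,(0,0,0),(180,255,60),.142,.156,(.553,.065),.04)
p,d,T=snap("top"); print("top"); top_of("top",p,d,T,(100,90,20),(128,255,255),.06,.09);top_of("top",p,d,T,(0,120,40),(8,255,255),.085,.11)
```

```text
15.325 [0.58969955 0.02810896 0.27016798] -12.061960837791185
wrist wheel_centre 0.97 [0.5914 0.041  0.0982]
wrist wheel_centre 0.43 [0.5544 0.0634 0.1298]
wrist crank_mid 0.87 [0.5551 0.0662 0.1269]
wrist crank_mid 0.52 [ 0.5609 -0.1027  0.0603]
blue cap
565 circle [ 560.2 -104.1] 14.9 bbox mid [ 560.4 -104.1   72. ] ext [29.  29.7 13.9] z med 0.0763
rim
4402 circle [592.6  42.4] 53.0 bbox mid [592.4  42.8  99.9] ext [104.9 104.3  10.3] z med 0.0997
26 circle [589.9  37.6] 46.6 bbox mid [588.5  37.7  97.5] ext [57.3 92.6  6.8] z med 0.0974
handle
539 circle [553.9  63.6] 10.3 bbox mid [553.9  63.8 146.4] ext [20.5 20.2  8.3] z med 0.1482
top
150 circle [ 559.8 -102.2] 15.0 bbox mid [ 559.2 -101.9   70.7] ext [28.6 29.2 19.9] z med 0.0753
few 0
```

View pics/w6.png

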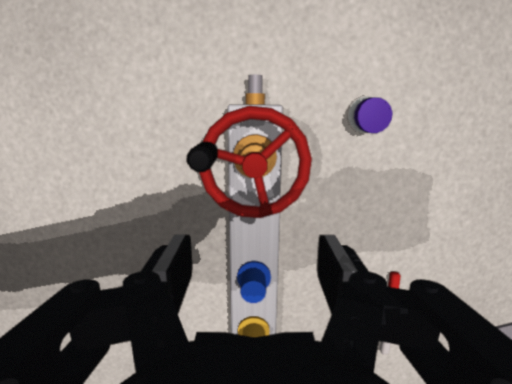

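The wheel hub is at (254,163) and the crank handle at (202,157). Both caps are seated, with tops at 76 mm. The handle radius measures 44 mm, so I'll grip it.

>>> drive_tool:
  motion:
    - [[14,-21.2,20],[0,0,0],60]
    - [[13.4,-21.2,30],[0,0,0],60]
    - [[0,0,40],[0,0,0],60]
    - [[0,0,35],[0,0,0],60]
    - [[0,0,15],[0,0,0],60]
    - [[0,0,0],[0,0,0],60]
    - [[0,0,0],[0,0,0],0]
    - [[0,0,0],[0,0,0],0]
    - [[0,0,0],[0,0,0],0]
    - [[0,0,0],[0,0,0],0]
    - [[0,0,0],[0,0,0],0]

```text
t: 16.85
ee_pos: [0.5541, 0.0654, 0.1316]
tool_rot: [0.777, 0.63, 0.001, -0.0]
wrist_force: [-3.2, 0.9, 8.8]
finger_gap: 0.0205
grasp_force: 58.3
```

```bash
cat >> h.py <<'E'
def arc(c,a0,a1,n,r=45.,cur=None,z=None):
    """rows leading the TCP from cur round centre c (mm) from a0 to a1 deg"""
    s=readout.observe(); R=Ro.from_quat(s["tool_rot"]); p=np.array(s["ee_pos"])*1000 if cur is None else np.array(cur,float); z=p[2] if z is None else z
    out=[]
    for a in np.radians(np.linspace(a0,a1,n+1)[1:]):
        t=np.array([c[0]+r*np.cos(a),c[1]+r*np.sin(a),z]); sh=np.round(R.inv().apply(t-p),1); sh[2]=0
        p=p+R.apply(sh); out.append([sh.tolist(),[0,0,0],0])
    print(str(out).replace(" ",""),"end",p.round(1))
def ang(c):
    p=readout.observe()["ee_pos"]*1000; v=p[:2]-c; return np.degrees(np.arctan2(v[1],v[0])),np.hypot(*v)
E
python3 - <<'E'
from h import *
s=readout.observe(); print(s["t"],s["ee_pos"],s["finger_gap"],s["wrist_force"],yaw())
C=np.array([592.4,42.3]); a,r=ang(C); print(a,r)
arc(C,a,a-150,10)
E
```

```text
16.85 [0.55407684 0.06543283 0.13158273] 0.020487532050856787 [-3.16424378  0.87495888  8.82647197] -11.953108289026101
148.8837550658262 44.7637433292408
[[[10.6,5.0,0.0],[0,0,0],0],[[8.8,7.9,0.0],[0,0,0],0],[[6.4,9.8,0.0],[0,0,0],0],[[3.7,11.1,0.0],[0,0,0],0],[[0.7,11.8,0.0],[0,0,0],0],[[-2.4,11.5,0.0],[0,0,0],0],[[-5.3,10.5,0.0],[0,0,0],0],[[-7.8,8.7,0.0],[0,0,0],0],[[-9.8,6.5,0.0],[0,0,0],0],[[-11.1,3.7,0.0],[0,0,0],0]] end [637.4  41.5 131.6]
```

>>> drive_tool:
  motion:
    - [[10.6,5.0,0],[0,0,0],0]
    - [[8.8,7.9,0],[0,0,0],0]
    - [[6.4,9.8,0],[0,0,0],0]
    - [[3.7,11.1,0],[0,0,0],0]
    - [[0.7,11.8,0],[0,0,0],0]
    - [[-2.4,11.5,0],[0,0,0],0]
    - [[0,0,0],[0,0,0],0]

```text
t: 17.73
ee_pos: [0.6176, 0.0805, 0.1316]
tool_rot: [0.777, 0.629, 0.002, 0.001]
wrist_force: [1.5, 0.7, 6.4]
finger_gap: 0.0202
grasp_force: 59.3
```

Run:
```python
from h import *
C=np.array([592.4,42.3]); s=readout.observe(); print(s["t"],s["ee_pos"],s["wrist_force"],ang(C))
# commanded after six rows, from rounded path
a0=148.884; a=np.radians(a0-90); cur=[C[0]+45*np.cos(a),C[1]+45*np.sin(a),131.6]; print(cur)
arc(C,58.884,58.884-240,40,cur=cur)
```

```text
17.725 [0.61764688 0.08054857 0.13160477] [1.49035009 0.66977245 6.4437865 ] (np.float64(56.57224175604852), np.float64(45.829668246164104))
[np.float64(615.6547590620816), np.float64(80.82552635545083), 131.6]
[[[-1.8,4.4,0.0],[0,0,0],0],[[-2.2,4.1,0.0],[0,0,0],0],[[-2.6,3.9,0.0],[0,0,0],0],[[-3.1,3.6,0.0],[0,0,0],0],[[-3.4,3.3,0.0],[0,0,0],0],[[-3.7,2.9,0.0],[0,0,0],0],[[-4.0,2.5,0.0],[0,0,0],0],[[-4.2,2.0,0.0],[0,0,0],0],[[-4.5,1.6,0.0],[0,0,0],0],[[-4.5,1.1,0.0],[0,0,0],0],[[-4.7,0.7,0.0],[0,0,0],0],[[-4.7,0.1,0.0],[0,0,0],0],[[-4.7,-0.3,0.0],[0,0,0],0],[[-4.6,-0.8,0.0],[0,0,0],0],[[-4.6,-1.3,0.0],[0,0,0],0],[[-4.3,-1.8,0.0],[0,0,0],0],[[-4.2,-2.2,0.0],[0,0,0],0],[[-3.9,-2.7,0.0],[0,0,0],0],[[-3.6,-3.0,0.0],[0,0,0],0],[[-3.2,-3.4,0.0],[0,0,0],0],[[-2.9,-3.7,0.0],[0,0,0],0],[[-2.5,-4.0,0.0],[0,0,0],0],[[-2.1,-4.3,0.0],[0,0,0],0],[[-1.6,-4.4,0.0],[0,0,0],0],[[-1.1,-4.6,0.0],[0,0,0],0],[[-0.7,-4.6,0.0],[0,0,0],0],[[-0.1,-4.7,0.0],[0,0,0],0],[[0.3,-4.7,0.0],[0,0,0],0],[[0.9,-4.7,0.0],[0,0,0],0],[[1.3,-4.5,0.0],[0,0,0],0],[[1.7,-4.4,0.0],[0,0,0],0],[[2.3,-4.1,0.0],[0,0,0],0],[[2.6,-3.9,0.0],[0,0,0],0],[[3.1,-3.6,0.0],[0,0,0],0],[[3.3,-3.3,0.0],[0,0,0],0],[[3.8,-2.9,0.0],[0,0,0],0],[[4.0,-2.5,0.0],[0,0,0],0],[[4.2,-2.0,0.0],[0,0,0],0],[[4.4,-1.6,0.0],[0,0,0],0],[[4.6,-1.1,0.0],[0,0,0],0]] end [547.5  43.2 131.3]
```

>>> drive_tool:
  motion:
    - [[-1.8,4.4,0],[0,0,0],0]
    - [[-2.2,4.1,0],[0,0,0],0]
    - [[-2.6,3.9,0],[0,0,0],0]
    - [[-3.1,3.6,0],[0,0,0],0]

```text
t: 18.23
ee_pos: [0.63, 0.0685, 0.1316]
tool_rot: [0.777, 0.63, 0.001, 0.0]
wrist_force: [-0.2, 2.0, 7.8]
finger_gap: 0.0204
grasp_force: 59.6
```

>>> drive_tool:
  motion:
    - [[-3.4,3.3,0],[0,0,0],0]
    - [[-3.7,2.9,0],[0,0,0],0]

```text
t: 18.48
ee_pos: [0.6346, 0.0601, 0.1316]
tool_rot: [0.777, 0.63, 0.001, 0.0]
wrist_force: [-0.5, 1.6, 7.8]
finger_gap: 0.0205
grasp_force: 59.6
```

>>> drive_tool:
  motion:
    - [[-4.0,2.5,0],[0,0,0],0]
    - [[-4.2,2.0,0],[0,0,0],0]

```text
t: 18.73
ee_pos: [0.6372, 0.0511, 0.1316]
tool_rot: [0.777, 0.63, 0.001, 0.0]
wrist_force: [-0.8, 1.6, 8.3]
finger_gap: 0.0205
grasp_force: 59.5
```

>>> drive_tool:
  motion:
    - [[-4.5,1.6,0],[0,0,0],0]
    - [[-4.5,1.1,0],[0,0,0],0]
    - [[-4.7,0.7,0],[0,0,0],0]

```text
t: 19.1
ee_pos: [0.6376, 0.037, 0.1316]
tool_rot: [0.777, 0.63, 0.001, 0.0]
wrist_force: [-1.6, 1.1, 8.1]
finger_gap: 0.0203
grasp_force: 59.6
```

>>> drive_tool:
  motion:
    - [[-4.7,0.1,0],[0,0,0],0]
    - [[-4.7,-0.3,0],[0,0,0],0]
    - [[-4.6,-0.8,0],[0,0,0],0]

```text
t: 19.48
ee_pos: [0.6366, 0.0323, 0.1317]
tool_rot: [0.775, 0.632, 0.006, -0.002]
wrist_force: [11.9, 32.2, -0.6]
finger_gap: 0.0205
grasp_force: 58.7
```

>>> drive_tool:
  motion:
    - [[4.6,0.8,0],[0,0,0],0]
    - [[2.2,0,0],[0,0,0],0]
    - [[0,0,0],[0,0,0],0]
    - [[0,0,0],[0,0,0],0]
    - [[0,0,0],[0,0,0],0]

```text
t: 20.1
ee_pos: [0.6368, 0.033, 0.1316]
tool_rot: [0.776, 0.631, 0.002, -0.0]
wrist_force: [1.4, 9.7, 6.7]
finger_gap: 0.0203
grasp_force: 59.7
```

Run:
```python
from h import *
C=np.array([592.4,42.3])
for i in range(3):
    s=readout.observe(); print(s["t"],s["ee_pos"],s["wrist_force"],s["ft_torque"],ang(C),yaw(),s["tool_rot"]); p,d,T=snap("wrist","w7.png")
    print("rim");top_of("wrist",p,d,T,(0,120,40),(8,255,255),.085,.105)
    print("handle");top_of("wrist",p,d,T,(0,0,0),(180,255,60),.142,.156,(.636,.032),.018)
```

```text
20.1 [0.63684489 0.03296917 0.13162719] [1.38879504 9.71631003 6.72036098] [ 1.93375696 -0.51138065  0.0235987 ] (np.float64(-11.856568494083813), np.float64(45.413794123114776)) -11.809173386519198 [ 7.76092741e-01  6.30613854e-01  2.47066697e-03 -3.47690386e-04]
rim
10440 circle [593.1  43.9] 53.0 bbox mid [593.1  45.7  97.7] ext [105.2  98.   14.6] z med 0.0996
handle
3051 circle [636.3  33.3] 17.0 bbox mid [637.4  33.5 149. ] ext [29.3 27.9 14. ] z med 0.1478
20.15 [0.63681224 0.0330041  0.13162334] [2.09068902 8.44539975 5.97590018] [ 1.93009543 -0.48246905 -0.00279414] (np.float64(-11.821874094822908), np.float64(45.37466817871477)) -11.810226265227984 [ 7.76098543e-01  6.30606692e-01  2.47082232e-03 -3.82063581e-04]
rim
10476 circle [593.1  44.1] 52.9 bbox mid [593.1  45.7  97.8] ext [105.2  98.1  14.4] z med 0.0996
handle
3051 circle [636.3  33.3] 17.1 bbox mid [637.6  33.4 149. ] ext [29.7 27.7 14. ] z med 0.1477
20.2 [0.63684196 0.03296839 0.13165224] [2.81671704 9.1480926  6.4450334 ] [ 1.90506633 -0.49029096  0.02298665] (np.float64(-11.858295832094077), np.float64(45.41109095414927)) -11.814039383999603 [ 7.76119445e-01  6.30580878e-01  2.49415208e-03 -3.75805211e-04]
rim
10415 circle [592.7  44.3] 53.3 bbox mid [592.7  45.8  97.5] ext [105.9  97.8  15. ] z med 0.0996
handle
3055 circle [636.3  33.3] 17.1 bbox mid [637.3  33.4 149. ] ext [29.5 27.8 14. ] z med 0.1479
```

View pics/w7.png

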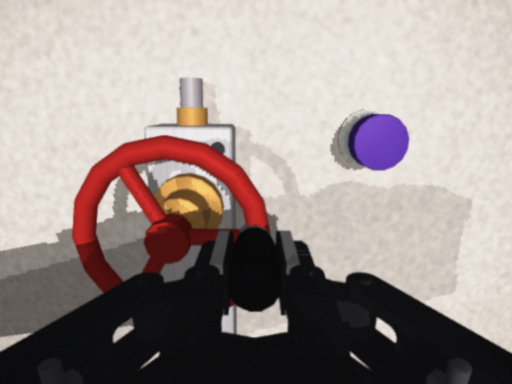

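At the stop, the handle is held at (255,268) beside the hub, and the TCP angle is −11.7° under 9.5 N. Now two full turns counter-clockwise.

Run:
```python
from h import *
C=np.array([592.5,42.3])
arc(C,-11.6,-11.6+360,24,cur=[635.3,29.7,131.6])
a=np.radians(-11.6); arc(C,-11.6,-11.6+360,24,cur=[C[0]+45*np.cos(a),C[1]+45*np.sin(a),131.6])
```

```text
[[[15.4,-1.0,0.0],[0,0,0],0],[[10.8,-4.6,0.0],[0,0,0],0],[[9.3,-7.2,0.0],[0,0,0],0],[[7.1,-9.3,0.0],[0,0,0],0],[[4.5,-10.9,0.0],[0,0,0],0],[[1.5,-11.6,0.0],[0,0,0],0],[[-1.6,-11.7,0.0],[0,0,0],0],[[-4.5,-10.8,0.0],[0,0,0],0],[[-7.2,-9.3,0.0],[0,0,0],0],[[-9.4,-7.1,0.0],[0,0,0],0],[[-10.8,-4.5,0.0],[0,0,0],0],[[-11.7,-1.5,0.0],[0,0,0],0],[[-11.6,1.6,0.0],[0,0,0],0],[[-10.9,4.5,0.0],[0,0,0],0],[[-9.3,7.2,0.0],[0,0,0],0],[[-7.1,9.4,0.0],[0,0,0],0],[[-4.4,10.8,0.0],[0,0,0],0],[[-1.5,11.7,0.0],[0,0,0],0],[[1.5,11.6,0.0],[0,0,0],0],[[4.6,10.9,0.0],[0,0,0],0],[[7.2,9.3,0.0],[0,0,0],0],[[9.3,7.1,0.0],[0,0,0],0],[[10.9,4.4,0.0],[0,0,0],0],[[11.6,1.5,0.0],[0,0,0],0]] end [636.5  33.2 131.6]
[[[11.6,-1.6,0.0],[0,0,0],0],[[10.9,-4.5,0.0],[0,0,0],0],[[9.3,-7.2,0.0],[0,0,0],0],[[7.1,-9.3,0.0],[0,0,0],0],[[4.4,-10.9,0.0],[0,0,0],0],[[1.5,-11.7,0.0],[0,0,0],0],[[-1.5,-11.6,0.0],[0,0,0],0],[[-4.6,-10.8,0.0],[0,0,0],0],[[-7.2,-9.3,0.0],[0,0,0],0],[[-9.3,-7.2,0.0],[0,0,0],0],[[-10.9,-4.4,0.0],[0,0,0],0],[[-11.6,-1.5,0.0],[0,0,0],0],[[-11.7,1.6,0.0],[0,0,0],0],[[-10.8,4.5,0.0],[0,0,0],0],[[-9.3,7.2,0.0],[0,0,0],0],[[-7.1,9.3,0.0],[0,0,0],0],[[-4.5,10.9,0.0],[0,0,0],0],[[-1.5,11.7,0.0],[0,0,0],0],[[1.6,11.6,0.0],[0,0,0],0],[[4.5,10.8,0.0],[0,0,0],0],[[7.2,9.3,0.0],[0,0,0],0],[[9.4,7.2,0.0],[0,0,0],0],[[10.8,4.4,0.0],[0,0,0],0],[[11.7,1.5,0.0],[0,0,0],0]] end [636.6  33.3 131.6]
```

>>> drive_tool:
  motion:
    - [[15.4,-1.0,0],[0,0,0],0]
    - [[10.8,-4.6,0],[0,0,0],0]
    - [[9.3,-7.2,0],[0,0,0],0]
    - [[7.1,-9.3,0],[0,0,0],0]
    - [[4.5,-10.9,0],[0,0,0],0]
    - [[1.5,-11.6,0],[0,0,0],0]
    - [[-1.6,-11.7,0],[0,0,0],0]
    - [[-4.5,-10.8,0],[0,0,0],0]
    - [[-7.2,-9.3,0],[0,0,0],0]
    - [[-9.4,-7.1,0],[0,0,0],0]
    - [[-10.8,-4.5,0],[0,0,0],0]
    - [[-11.7,-1.5,0],[0,0,0],0]

```text
t: 21.75
ee_pos: [0.5489, 0.0522, 0.1315]
tool_rot: [0.777, 0.63, 0.001, 0.0]
wrist_force: [0.9, 3.1, 10.5]
finger_gap: 0.0205
grasp_force: 60.1
```

>>> drive_tool:
  motion:
    - [[-11.6,1.6,0],[0,0,0],0]
    - [[-10.9,4.5,0],[0,0,0],0]
    - [[-9.3,7.2,0],[0,0,0],0]
    - [[-7.1,9.4,0],[0,0,0],0]
    - [[-4.4,10.8,0],[0,0,0],0]
    - [[-1.5,11.7,0],[0,0,0],0]
    - [[1.5,11.6,0],[0,0,0],0]
    - [[4.6,10.9,0],[0,0,0],0]
    - [[7.2,9.3,0],[0,0,0],0]
    - [[9.3,7.1,0],[0,0,0],0]
    - [[10.9,4.4,0],[0,0,0],0]
    - [[11.6,1.5,0],[0,0,0],0]

```text
t: 23.25
ee_pos: [0.6369, 0.0328, 0.1316]
tool_rot: [0.777, 0.629, 0.0, 0.0]
wrist_force: [-3.1, -1.0, 13.5]
finger_gap: 0.0205
grasp_force: 60.4
```

>>> drive_tool:
  motion:
    - [[11.6,-1.6,0],[0,0,0],0]
    - [[10.9,-4.5,0],[0,0,0],0]
    - [[9.3,-7.2,0],[0,0,0],0]
    - [[7.1,-9.3,0],[0,0,0],0]
    - [[4.4,-10.9,0],[0,0,0],0]
    - [[1.5,-11.7,0],[0,0,0],0]
    - [[-1.5,-11.6,0],[0,0,0],0]
    - [[-4.6,-10.8,0],[0,0,0],0]
    - [[-7.2,-9.3,0],[0,0,0],0]
    - [[-9.3,-7.2,0],[0,0,0],0]
    - [[-10.9,-4.4,0],[0,0,0],0]
    - [[-11.6,-1.5,0],[0,0,0],0]

```text
t: 24.75
ee_pos: [0.5489, 0.0522, 0.1315]
tool_rot: [0.777, 0.63, 0.001, 0.0]
wrist_force: [2.1, 1.9, 10.9]
finger_gap: 0.0203
grasp_force: 60.1
```

>>> drive_tool:
  motion:
    - [[-11.7,1.6,0],[0,0,0],0]
    - [[-10.8,4.5,0],[0,0,0],0]
    - [[-9.3,7.2,0],[0,0,0],0]
    - [[-7.1,9.3,0],[0,0,0],0]
    - [[-4.5,10.9,0],[0,0,0],0]
    - [[-1.5,11.7,0],[0,0,0],0]
    - [[1.6,11.6,0],[0,0,0],0]
    - [[4.5,10.8,0],[0,0,0],0]
    - [[7.2,9.3,0],[0,0,0],0]
    - [[9.4,7.2,0],[0,0,0],0]
    - [[10.8,4.4,0],[0,0,0],0]

```text
t: 26.12
ee_pos: [0.6329, 0.0219, 0.1315]
tool_rot: [0.777, 0.629, 0.0, 0.0]
wrist_force: [-4.3, -0.3, 13.1]
finger_gap: 0.0207
grasp_force: 60.4
```

>>> drive_tool:
  motion:
    - [[5.8,0.9,0],[0,0,0],0]
    - [[5.4,0.6,0],[0,0,0],0]
    - [[0,0,0],[0,0,0],0]
    - [[0,0,0],[0,0,0],0]
    - [[0,0,0],[0,0,0],0]
    - [[0,0,0],[0,0,0],0]

```text
t: 26.88
ee_pos: [0.637, 0.0333, 0.1316]
tool_rot: [0.777, 0.63, 0.001, 0.0]
wrist_force: [-1.7, 0.9, 10.6]
finger_gap: 0.0203
grasp_force: 60.2
```

Run:
```python
from h import *
C=np.array([592.5,42.3])
s=readout.observe(); print(s["t"],s["ee_pos"],s["wrist_force"],s["finger_gap"],ang(C),yaw(),s["tool_rot"])
p,d,T=snap("wrist","w8.png"); top_of("wrist",p,d,T,(0,120,40),(8,255,255),.085,.105)
find("wrist",T,["crank_mid","wheel_centre"])
```

```text
26.875 [0.63696686 0.03329772 0.13156595] [-1.65661863  0.91806719 10.55771494] 0.020276523477617422 (np.float64(-11.444800914350285), np.float64(45.36896157028716)) -11.946635005108513 [7.76852359e-01 6.29682283e-01 7.86877050e-04 1.27199910e-04]
10379 circle [593.4  43.4] 52.7 bbox mid [593.5  45.7  97.5] ext [104.4  98.1  15.1] z med 0.0996
wrist crank_mid 0.63 [0.6384 0.0346 0.1273]
wrist wheel_centre 0.73 [0.591  0.0387 0.0941]
```

View pics/w8.png

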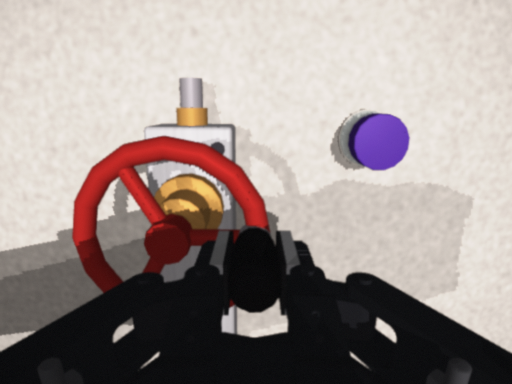

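The picture matches the one taken at the stop: handle at (255,268), spokes at the same angle. The TCP is within 0.3 mm of the stop pose after two full turns, so I'm handing in.

```bash
python3 -c "
from bench import env; print(env.close_job())"
```

```text
the job is handed in; nothing more can be done
None
```

The job is handed in at about 27 s: both caps are fully seated on their own outlets, and the valve was closed to its stop and backed off two full turns (within about 0.5°). The arm is still gripping the handle, and I never touched the pot, slide box or marker.

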